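# Slide a glued billet home under the hand press and bring the platen down on it

### The arm

A 6-joint arm with a two-finger parallel gripper is mounted at the origin on the work surface. World frame = base frame: x ahead of the robot, y to its left, z up, the work surface at z = 0. Lengths are in mm, angles in rad, forces in N, time in s.
With the tool pointing down it reaches from about 250 to 850 mm from the base axis. Payload 12.5 kg.
Tool frame: the origin (TCP) lies midway between the tips of the shut fingers; the grasp point (between the pads) lies grasp_offset behind it (grasp_offset is the distance from the TCP to the grasp point, in mm); x points along the fingers, y is the direction in which the jaws open and shut, and the axes are right-handed (so a half turn about x gives the same grasp; the last joint's range is limited). The gripper opens to 93 mm and grips with 3 to 60 N. Pads are 15 mm wide; open, the fingers measure 128 mm over their backs; the gripper's body (75 mm by 188 mm) begins 65 mm behind the grasp point.
Start: joints at [1.044, 0.351, 1.652, -0, 1.139, -0.085], TCP at [235.13, 497.19, 218.633] pointing down, gripper open.
Joint ranges: [-2.75, 2.75], [-0.79, 2.1], [0.01, 2.65], [-1.57, 4.71], [0.07, 3.14], [-2.87, 2.87]. Speed limits (rad/s): [2.22, 2.22, 2.79, 3.14, 3.14, 3.14].

### API

Orientations are given as a 3x3 rotation matrix whose columns are the frame's x, y, z axes.
In Python, from workcell import state, read_camera, hand_in, grasp_offset gives the robot as it stands.
- The arm moves only by the shell command python3 -m jog 'ROWS'. ROWS is JSON, a list that holds one entry, the list of rows, each a list of 7 numbers: the shift along the world's x, y, z in m, then the turn, a rotation vector about the world's x, y, z in rad, then the finger opening in m, from 0 to 0.093. In form: [[[dx, dy, dz, rx, ry, rz, grip], ...]]. A call has 1 to 12 rows; each row shifts and turns the commanded pose from where the row before left it; what a row does not reach is not made up. A row lasts 1/12 s, in which the tool goes at most 41.7 mm and 7.16 degrees, less where a joint would pass 70% of its speed; a pose out of reach is approached as far as the arm can. A call with a gripper value outside its range is refused whole. The fingers move at their own pace and stop on an object; the grip force is fixed at half the most. Time passes only in rows, so rows that do not move let the fingers close. It gives the time, the measured TCP pose, the force and the opening at its end, in the units of the state.
- state(): the state, without advancing time (a new reading comes with each control period).
- read_camera(name): name is "scene" or "top" or "wrist"; returns a dict with "img" (400x640x3 uint8, red, green, blue), "fx", "fy", "cx", "cy" (pixels), "dist_coeffs" ([k1, k2, p1, p2, k3] as OpenCV has them; the pictures are not rectified), "rvec" (rotation vector, rad) and "tvec" (3), from world to camera coordinates, as OpenCV has them; the wrist camera has in their place "T_tool_cam" (4x4, takes a point from camera to tool coordinates, whose origin is the TCP and whose axes are the tool frame's). Camera axes: x right, y down, z forward; pixel columns grow to the right and rows downward; lengths in mm; the calibration is good to about 2 mm. A picture is of the moment at which its call begins: read the wrist's pose just before it. There is no depth.
- hand_in(): hands the job in, once; it reports no verdict.
The state is a dict: "t": time; "joints": joint angles; "dq": joint speeds; "joint_efforts": joint torques, N m; "ee_pos": TCP position; "tool_rot": TCP orientation; "force": force on the tool from outside, world axes, zero at the start; "moment": the same for the moment, N m; "width": finger opening in mm.
Only numpy, scipy, OpenCV 4.12 (cv2) and the standard library are available. Lean on these libraries where they do the work, as an engineer would, in place of code of your own. Each camera call takes 0.05 s, during which the arm holds its last target. There are 200 camera calls.

### The job

Without lifting it off the bed, square the striped wooden billet up to the long fence and slide it through the gap between the blue uprights, under the raised platen, until its leading end is right up against the end stop. Then push the ram down by its wooden cap until the platen sits firmly on the billet. Leave the other things on the bed and table where they are.

Things in the scene. Friction and masses are not known exactly. Their poses are not given: they have to be found in the camera images.
- press: Hand press fixed to a flat plywood bed (top 18 mm above the table; x -150 to +90 mm, y -200 to +380 mm). Origin: on the table plane straight under the ram, at the centre of the gap; z up; the billet travels along -y, and when home its origin is at y = 0
- gap (a point): Middle of the gap on the bed's top, press axes. Two blue uprights, inner faces 48 mm to either side in x (gap 96 mm), 28 mm thick in x, spanning y -30 to +30 mm; their 8 mm high feet lie outside the gap and reach y +-40 mm, x +-88 mm. They carry a crosshead 150 to 190 mm above the bed, reaching 78 mm to either side in x, 28 mm in y
- fence (a point): On the fence's face at bed height, at its infeed (+y) end, press axes. The fence is a straight dark wooden bar along the far side of the bed, in line with the far upright's inner face: 500 mm long in -y from here, 22 mm thick towards +x, 25 mm high above the bed
- end_stop (a point): Middle of the end stop's face at bed height, press axes: a wooden bar across the outfeed side, 100 mm past the gap's middle, 90 mm wide in x, 20 mm thick, 25 mm high above the bed
- billet: Rectangular billet of glued light and dark wood strips, 90 mm (x) by 200 mm (y) by 40 mm high, about 0.4 kg, lying flat on the infeed part of the bed (+y side of the uprights), off the fence and turned a little. Origin: centre of its underside. Its y axis is its length, its -y end leads
- ram_cap (a point): Centre of the flat top of the round dark wooden cap (60 mm across) on the ram above the crosshead, 270 mm above the table when the ram is fully up; push it straight down. The steel platen (80 mm in x, 100 mm in y) is fixed 177 mm below this point (its underside)
- ram (a joint): Ram travel in m: 0 fully up (platen 75 mm above the bed), growing downward to at most 0.055; it sits on the billet at about 0.035. Stays where it is left; takes about 5 to 10 N to push
- glue_jar: Bystander, to be left alone: closed white glue jar, 44 mm across, 55 mm high, standing on the bed beside the near upright; origin at its underside
- sanding_block: Bystander, to be left alone: cork block 50 x 80 x 30 mm lying on the near corner of the bed's outfeed end; origin at its underside
- divided_box: Bystander, to be left alone: open wooden box 100 x 130 x 50 mm with a divider, on the table to the right; origin at its underside
- mallet: Bystander, to be left alone: hammer lying on the table at the right front; origin at its underside
- brush: Bystander, to be left alone: glue brush lying on the table in front of the robot, right of centre; origin at its underside
- strip: Bystander, to be left alone: strip of dark wood 24 x 160 x 12 mm beyond the press; origin at its underside
- try_square: Bystander, to be left alone: try square, 100 mm stock and 110 mm steel blade, beyond the press; origin under its stock
- tin: Bystander, to be left alone: empty metal tin 70 mm across, 60 mm high, on the table to the left; origin at its underside
Not all that is in view belongs to the job. Leave any pink look-alike of the billet alone.

How it is judged (in metres and radians):
On the way:
1. the billet is home against the end stop, under the platen, before the platen is brought down on it (y of billet in the frame of press between -0.004 and 0.004 m and x of billet in the frame of press between -0.008 and 0.008 m and z of billet in the frame of press below 0.022 m and angle between the y axis of billet and the y axis of press, either way round below 0.06 rad and value of joint ram below 0.031 m), for 0.2 s.
At the end, for the whole second after the job is handed in: The billet lies on the bed in the gap, its leading end within 4 mm of the end stop, its length parallel to the fence within 0.06 rad and sideways within 8 mm of the gap's centre line, at rest, with the platen down on it (ram joint 0.033 to 0.038 m) (y of billet in the frame of press between -0.004 and 0.004 m and x of billet in the frame of press between -0.008 and 0.008 m and z of billet in the frame of press below 0.022 m and angle between the y axis of billet and the y axis of press, either way round below 0.06 rad and value of joint ram between 0.033 and 0.038 m and linear speed of billet below 0.01 m/s); the robot touches nothing.
It fails at once if the billet is lifted or tipped: its underside centre more than 15 mm above the bed (z of billet in the frame of press above 0.033 m).
It fails at once if a bystander is moved by more than 20 mm (distance of any of glue_jar, sanding_block, divided_box, mallet, brush, strip, try_square, tin from where it was at the start of the episode above 0.02 m).
It also fails if it takes over 48 s, if anything falls off the work surface, if the arm or the gripper's body presses on something with over 40 N, if the wrist force passes 120 N, or if a joint passes its speed limit or range.

## Working session

There is one attempt and no reset: what is moved stays moved. The work goes in short steps, Python scripts to look and compute and a shell command to move; the robot and the scene stay as the last step left them, time stands still between calls to the robot, and variables do not carry over. Pictures are saved under pics/ and viewed, about 8 in all and at most 12, crops included, and the job is handed in when it is done.

```bash
mkdir -p pics; cat > h.py <<'E'
import numpy as np, cv2
from workcell import state, read_camera, hand_in, grasp_offset
def KD(c): return np.array([[c['fx'],0,c['cx']],[0,c['fy'],c['cy']],[0,0,1.]]),np.array(c['dist_coeffs'],float)
def ray(c,px):
    K,d=KD(c); u=cv2.undistortPoints(np.array(px,float).reshape(-1,1,2),K,d).reshape(-1,2)
    R=cv2.Rodrigues(np.array(c['rvec'],float))[0]; t=np.array(c['tvec'],float).ravel()
    return -R.T@t, np.c_[u,np.ones(len(u))]@R
def atz(c,px,z):
    o,d=ray(c,px); return o+d*((z-o[2])/d[:,2])[:,None]
def proj(c,P):
    K,D=KD(c); return cv2.projectPoints(np.array(P,float).reshape(-1,3),np.array(c['rvec'],float),np.array(c['tvec'],float),K,D)[0].reshape(-1,2)
E
python3 - <<'E'
from h import *
import pickle
cs={n:read_camera(n) for n in ('scene','top')}
pickle.dump(cs,open('c0.pkl','wb'))
for n,c in cs.items():
    cv2.imwrite(f'pics/{n}0.png',cv2.resize(c['img'][:,:,::-1],(800,500)))
s=state();print(s['t'],s['ee_pos'],s['tool_rot'],grasp_offset,s['width'])
E
```

```text
0.1 [234.9936625  496.94254096 218.17647893] [[-5.22135551e-04  4.27619740e-01  9.03958564e-01]
 [-8.80063295e-04  9.03958141e-01 -4.27620048e-01]
 [-9.99999476e-01 -1.01881638e-03 -9.56562441e-05]] 18.8 93.31096223976314
```

View pics/scene0.png

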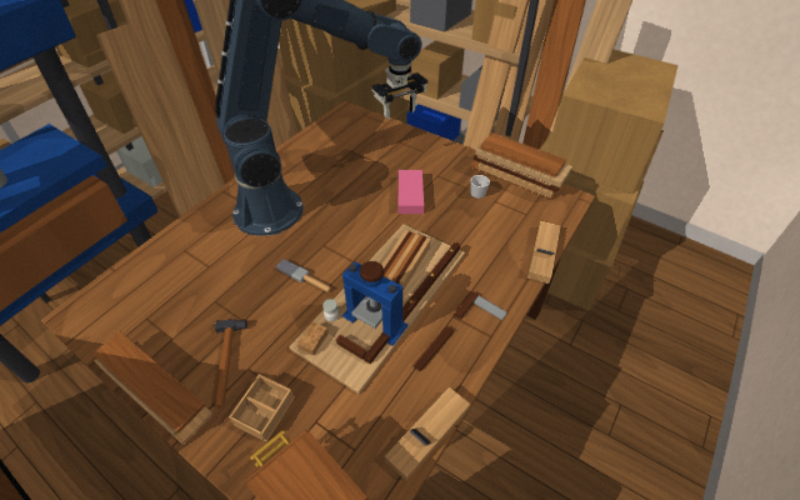

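View pics/top0.png

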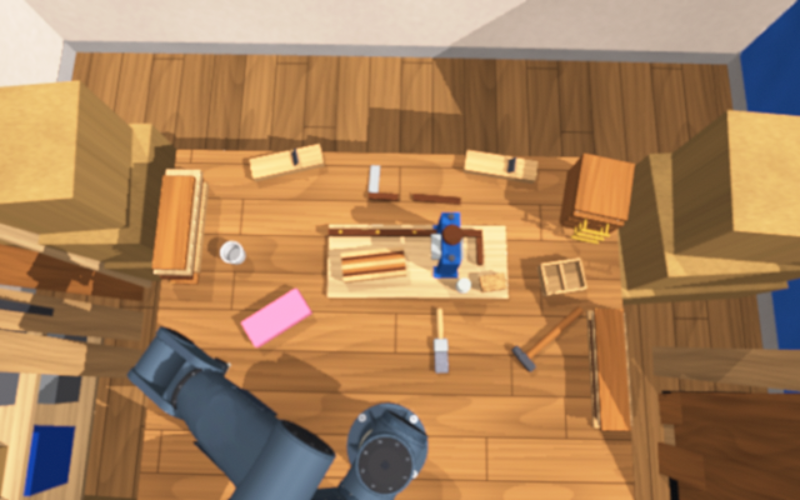

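The scene view shows the press at about (370,300), with the billet on the infeed side. In the top view the bed spans about (327,225) to (508,298) and the billet is at (373,264). I'll enlarge the top view to measure.

```bash
python3 - <<'E'
from h import *
import pickle
c=pickle.load(open('c0.pkl','rb'))['top']
cv2.imwrite('pics/crop.png',cv2.resize(c['img'][170:250,255:415,::-1],(800,400),interpolation=cv2.INTER_CUBIC))
E
```

```text
(no output)
```

View pics/crop.png

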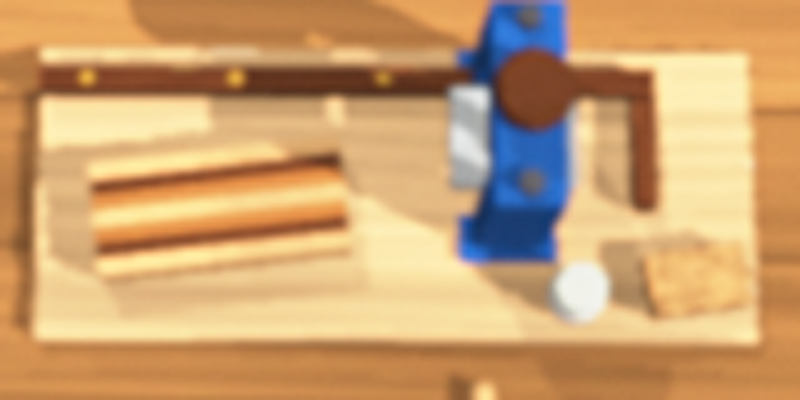

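The crop shows the bed corners at (40,48), (750,55), (760,343) and (35,340). The billet's top corners are roughly (88,160), (338,150), (350,250) and (98,276). The cap is at (536,89).

```bash
cat > fit.py <<'E'
from h import *
import pickle
from scipy.optimize import least_squares
c=pickle.load(open('c0.pkl','rb'))['top']
o=lambda p:(np.array(p,float)+.5)/5-.5+[255,170]
def T(p,P):
    P=np.array(P,float); a=p[2]; R=np.array([[np.cos(a),-np.sin(a)],[np.sin(a),np.cos(a)]])
    return np.c_[P[:,:2]@R.T+p[:2],P[:,2]]
def fit(P,px,p0):
    r=least_squares(lambda p:(proj(c,T(p,P))-px).ravel(),p0,x_scale=[100,100,.1],loss='soft_l1'); return r
bedP=[(90,380,18),(90,-200,18),(-150,-200,18),(-150,380,18),(0,0,270),(48,-100,43),(48,380,43),(-42,-120,43)]
bedpx=o([(40,48),(750,55),(760,343),(35,340),(536,89),(632,97),(42,95),(637,208)])
r=fit(bedP,bedpx,[500,-100,0]); print('press',r.x,'res px',r.fun.round(1))
bP=[(45,100,58),(45,-100,58),(-45,-100,58),(-45,100,58)]
b=fit(bP,o([(88,160),(338,150),(350,250),(98,276)]),[500,200,0]); print('billet',b.x,b.fun.round(1))
a=r.x[2];R=np.array([[np.cos(a),-np.sin(a)],[np.sin(a),np.cos(a)]])
print('in press',R.T@(b.x[:2]-r.x[:2]),b.x[2]-a)
print('jar',atz(c,o([(580,292)]),73),'blk')
E
python3 fit.py
```

```text
press [ 5.98495053e+02 -1.74833501e+02  1.35257574e-02] res px [ 0.4  0.5 -0.5  0.1 -0.3  0.7 -0.6  0.3  0.6 -1.1 -0.  -0.  -1.1 -0.4
  4.6 -0.2]
billet [5.47020250e+02 5.54289511e+01 1.04812976e-01] [ 0.1  0.6  0.4 -1.6 -0.   0.7 -0.5 -0.3]
in press [-48.35571536 230.93760363] 0.09128721882218528
jar [[ 483.54553682 -227.40624563   73.        ]] blk
```

```bash
sed -i 's/(-42,-120,43)/(-42,-100,43)/' fit.py; python3 fit.py | head -3
python3 -m jog '[[[0.0134,-0.0276,0,0,0,0.038,0.04],[0.0134,-0.0276,0,0,0,0.038,0.04],[0.0134,-0.0276,0,0,0,0.038,0.04],[0.0134,-0.0276,0,0,0,0.038,0.04],[0.0134,-0.0276,0,0,0,0.038,0.04],[0.0134,-0.0276,0,0,0,0.038,0.04],[0.0134,-0.0276,0,0,0,0.038,0.04],[0.0134,-0.0276,0,0,0,0.038,0.04],[0.0134,-0.0276,0,0,0,0.038,0.04],[0.0134,-0.0276,0,0,0,0.038,0.04],[0.0134,-0.0276,0,0,0,0.038,0.04],[0.0134,-0.0276,0,0,0,0.038,0.04]]]'
python3 -m jog '[[[0.0134,-0.0276,0,0,0,0,0.04],[0.0134,-0.0276,0,0,0,0,0.04],[0.0134,-0.0276,0,0,0,0,0.04],[0.0134,-0.0276,0,0,0,0,0.04],[0,0,0,0,0,0,0.04],[0,0,0,0,0,0,0.04]]]'
python3 - <<'E'
from h import *
import pickle
s=state();c=read_camera('wrist')
T=np.eye(4);T[:3,:3]=s['tool_rot'];T[:3,3]=s['ee_pos'];T=np.linalg.inv(T@np.array(c['T_tool_cam']))
c['rvec']=cv2.Rodrigues(T[:3,:3])[0];c['tvec']=T[:3,3]
pickle.dump(c,open('w1.pkl','wb'))
cv2.imwrite('pics/w1.png',c['img'][:,:,::-1])
print(s['t'],s['ee_pos'],s['tool_rot'],s['force'],s['width'],c['T_tool_cam'])
E
```

```text
press [ 5.98501001e+02 -1.75749749e+02  1.38983796e-02] res px [ 0.6  0.6 -0.3  0.1 -0.   0.6 -0.4  0.3  0.9 -1.1  0.2 -0.  -0.9 -0.4
 -0.2 -0.3]
billet [5.47020250e+02 5.54289511e+01 1.04812976e-01] [ 0.1  0.6  0.4 -1.6 -0.   0.7 -0.5 -0.3]
t: 1.1
ee_pos: [396.2, 164.5, 218.6]
tool_rot: [[-0.0, -0.016, 1.0], [-0.0, 1.0, 0.016], [-1.0, -0.0, -0.0]]
force: [0.9, -0.5, -0.4]
width: 39.8
t: 1.6
ee_pos: [449.6, 54.7, 218.3]
tool_rot: [[-0.001, -0.012, 1.0], [0.0, 1.0, 0.012], [-1.0, 0.0, -0.001]]
force: [-0.2, -0.1, 0.4]
width: 40.4
1.6 [449.61162984  54.69626933 218.3041187 ] [[-7.84925652e-04 -1.15611096e-02  9.99932860e-01]
 [ 8.74036740e-05  9.99933163e-01  1.15611817e-02]
 [-9.99999688e-01  9.64724738e-05 -7.83862707e-04]] [-0.18917781 -0.06417779  0.42913612] 40.37595963093905 [[-1.12286628e-04 -2.62821318e-01  9.64844517e-01 -1.66347781e+02]
 [ 9.99999806e-01 -6.21418508e-04 -5.28949736e-05  2.18466475e-01]
 [ 6.13474167e-04  9.64844324e-01  2.62821336e-01 -7.37509397e+01]
 [ 0.00000000e+00  0.00000000e+00  0.00000000e+00  1.00000000e+00]]
```

View pics/w1.png

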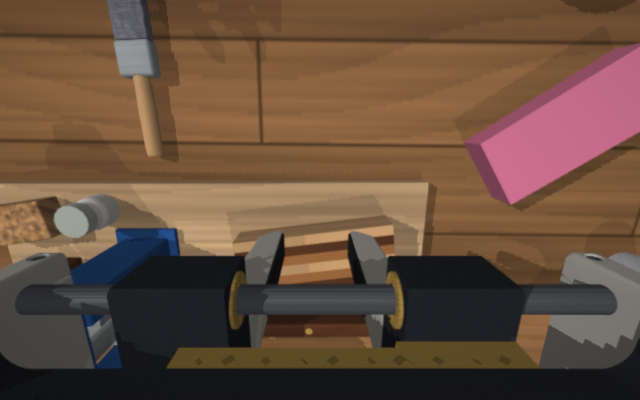

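The wrist view shows the bed's near infeed corner at (428,183) and the billet's near edge running from about (240,237) to (393,220). I'll check the fit against these.

```bash
python3 - <<'E'
from h import *
import pickle
exec(open('fit.py').read().replace('print','(lambda *a:0)'))
w=pickle.load(open('w1.pkl','rb'))
print('corner pred',T(r.x,[bedP[3]]),'wrist',atz(w,[(428,183)],18), atz(w,[(100,184)],18))
print('billet pred px',proj(w,T(b.x,bP+[(-45,100,18),(-45,-100,18)])).round(0), 'corners',T(b.x,bP).round(0))
E
```

```text
corner pred [[443.23427415 202.12886037  18.        ]] wrist [[447.93396865 202.53149845  18.        ]] [[ 454.00547772 -228.5185997    18.        ]]
billet pred px [[395. 289.]
 [243. 302.]
 [231. 239.]
 [393. 224.]
 [386. 214.]
 [240. 227.]] corners [[581. 160.  58.]
 [602. -39.  58.]
 [513. -49.  58.]
 [492. 150.  58.]]
```

```bash
python3 -m jog '[[[0.003,0,-0.026,0,0,0.002,0.09],[0.003,0,-0.026,0,0,0,0.09],[0.003,0,-0.026,0,0,0,0.09],[0.003,0,-0.026,0,0,0,0.09],[0.003,0,-0.026,0,0,0,0.09],[0,0,-0.026,0,0,0,0.09],[0,0,-0.02,0,0,0,0.09],[0,0,-0.01,0,0,0,0.09],[0,0,0,0,0,0,0.09],[0,0,0,0,0,0,0.09]]]'
python3 -m jog '[[[0.008,0,0,0,0,0,0.09],[0.008,0,0,0,0,0,0.09],[0.008,0,0,0,0,0,0.09],[0.008,0,0,0,0,0,0.09],[0.006,0,0,0,0,0,0.09],[0.006,0,0,0,0,0,0.09],[0.006,0,0,0,0,0,0.09],[0.005,0,0,0,0,0,0.09],[0.004,0,0,0,0,0,0.09],[0.004,0,0,0,0,0,0.09],[0,0,0,0,0,0,0.09]]]'
```

```text
t: 2.48
ee_pos: [464.5, 56.2, 33.0]
tool_rot: [[-0.0, -0.017, 1.0], [0.0, 1.0, 0.017], [-1.0, 0.0, -0.0]]
force: [-0.2, 0.4, 0.6]
width: 89.9
t: 3.4
ee_pos: [528.4, 55.5, 32.7]
tool_rot: [[0.001, -0.016, 1.0], [-0.0, 1.0, 0.016], [-1.0, -0.0, 0.001]]
force: [0.9, -0.4, 0.2]
width: 90.0
```

```bash
python3 -m jog '[[[0.004,0,0,0,0,0,0.09],[0.004,0,0,0,0,0,0.09],[0.003,0,0,0,0,0,0.09],[0.002,0,0,0,0,0,0.09],[0,0,0,0,0,0,0.09]]]'
for i in 1 2 3; do :; done
python3 -m jog '[[[0.002,0,0,0,0,0,0.09],[0.002,0,0,0,0,0,0.09]]]'
```

```text
t: 3.82
ee_pos: [541.1, 55.6, 32.7]
tool_rot: [[0.001, -0.016, 1.0], [-0.0, 1.0, 0.016], [-1.0, -0.0, 0.001]]
force: [-0.4, -0.9, 0.2]
width: 89.8
t: 3.98
ee_pos: [544.4, 55.6, 32.6]
tool_rot: [[-0.0, -0.016, 1.0], [-0.0, 1.0, 0.016], [-1.0, 0.0, -0.0]]
force: [-2.8, -0.5, -0.3]
width: 90.1
```

```bash
python3 -m jog '[[[0.002,0,0,0,0,0,0.09],[0,0,0,0,0,0,0.09]]]'
python3 -m jog '[[[0.002,0,0,0,0,0,0.09],[0,0,0,0,0,0,0.09]]]'
python3 - <<'E'
from h import *
import pickle
c=read_camera('top');pickle.dump(c,open('t2.pkl','wb'))
cv2.imwrite('pics/t2.png',cv2.resize(c['img'][170:250,255:415,::-1],(800,400),interpolation=cv2.INTER_CUBIC))
E
```

```text
t: 4.15
ee_pos: [547.0, 55.6, 32.7]
tool_rot: [[0.001, -0.016, 1.0], [-0.0, 1.0, 0.016], [-1.0, -0.0, 0.001]]
force: [-0.2, -0.2, -0.7]
width: 90.0
t: 4.32
ee_pos: [548.5, 55.7, 32.6]
tool_rot: [[-0.001, -0.016, 1.0], [0.0, 1.0, 0.016], [-1.0, 0.0, -0.001]]
force: [-2.6, 0.3, 2.5]
width: 89.8
```

```bash
python3 -m jog '[[[0.002,0,0,0,0,0,0.09],[0,0,0,0,0,0,0.09]]]'
python3 -m jog '[[[0.001,0,0,0,0,0,0.09],[0,0,0,0,0,0,0.09]]]'
```

```text
t: 4.53
ee_pos: [548.5, 55.7, 32.4]
tool_rot: [[-0.005, -0.016, 1.0], [0.0, 1.0, 0.016], [-1.0, 0.0, -0.005]]
force: [-12.3, 0.8, 10.0]
width: 89.9
t: 4.7
ee_pos: [548.5, 55.7, 32.3]
tool_rot: [[-0.007, -0.016, 1.0], [0.0, 1.0, 0.016], [-1.0, 0.0, -0.007]]
force: [-18.2, 1.1, 13.4]
width: 89.6
```

```bash
python3 -m jog '[[[-0.008,0,0,0,0,0,0.09],[-0.015,0,0,0,0,0,0.06],[-0.015,0,0.01,0,0,0,0.03],[0,0.01,0.03,0,0,0,0.03],[0,0.01,0.03,0,0,-0.121,0.03],[0,0.015,0.03,0,0,-0.121,0.03],[0.005,0.015,0,0,0,-0.121,0.03],[0.01,0.015,0,0,0,-0.121,0.03],[0.01,0.015,0,0,0,-0.121,0.03],[0.01,0.015,0,0,0,-0.121,0.03],[0.01,0.015,0,0,0,-0.121,0.03],[0.01,0.015,0,0,0,-0.121,0.03]]]'
python3 -m jog '[[[0.01,0.015,0,0,0,-0.121,0.03],[0.01,0.015,0,0,0,-0.121,0.03],[0.01,0.015,0,0,0,-0.121,0.03],[0.005,0.005,0,0,0,-0.121,0.03],[0,0,0,0,0,-0.119,0.03],[0,0,0,0,0,0,0.03],[0,0,0,0,0,0,0.03]]]'
python3 - <<'E'
from h import *
import pickle
c=read_camera('top');pickle.dump(c,open('t3.pkl','wb'))
cv2.imwrite('pics/t3.png',cv2.resize(c['img'][170:250,255:415,::-1],(800,400),interpolation=cv2.INTER_CUBIC))
print(state()['joints'])
E
```

```text
t: 5.7
ee_pos: [569.4, 181.4, 132.8]
tool_rot: [[0.002, 0.818, 0.575], [0.0, 0.575, -0.818], [-1.0, 0.002, 0.001]]
force: [-0.8, 0.3, -0.2]
width: 30.4
t: 6.28
ee_pos: [603.7, 230.6, 132.6]
tool_rot: [[0.001, 1.0, 0.02], [0.0, 0.02, -1.0], [-1.0, 0.001, -0.0]]
force: [0.6, 0.3, 0.6]
width: 30.1
[ 2.92737646e-01  6.13332538e-01  1.46116547e+00 -9.38457363e-05
  1.06660622e+00  2.72531716e-01]
```

View pics/t3.png

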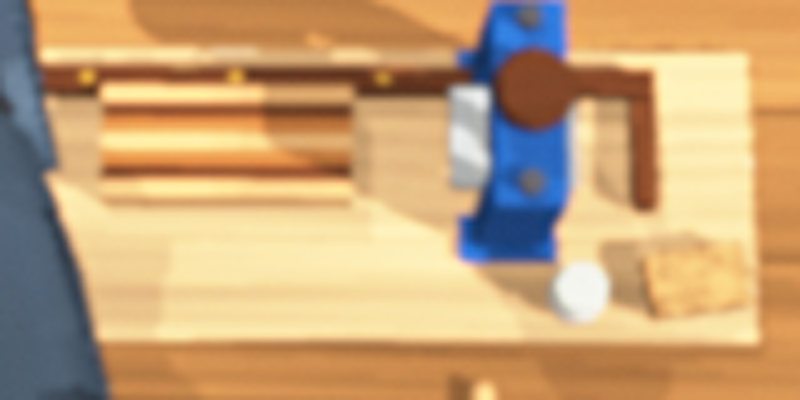

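The billet is flush with the fence, with its rear edge at u≈101. Next I lower behind it and push.

```bash
python3 -m jog '[[[-0.003,0,-0.025,0,0,-0.006,0.03],[-0.003,0,-0.025,0,0,0,0.03],[0,0,-0.025,0,0,0,0.03],[0,0,-0.017,0,0,0,0.03],[0,0,-0.008,0,0,0,0.03],[0,-0.005,0,0,0,0,0.03],[0,-0.01,0,0,0,0,0.03],[0,-0.01,0,0,0,0,0.03],[0,-0.01,0,0,0,0,0.03],[0,-0.01,0,0,0,0,0.03],[0,-0.005,0,0,0,0,0.03]]]'
python3 -m jog '[[[0,-0.006,0,0,0,0,0.03],[0,-0.008,0,0,0,0,0.03],[0.0002,-0.01,0,0,0,0,0.03],[0.0002,-0.01,0,0,0,0,0.03],[0.0002,-0.01,0,0,0,0,0.03],[0.0002,-0.01,0,0,0,0,0.03],[0.0002,-0.01,0,0,0,0,0.03],[0.0002,-0.01,0,0,0,0,0.03],[0.0002,-0.01,0,0,0,0,0.03],[0.0002,-0.01,0,0,0,0,0.03]]]'
```

```text
t: 7.25
ee_pos: [597.9, 178.8, 33.4]
tool_rot: [[0.001, 1.0, 0.009], [0.0, 0.009, -1.0], [-1.0, 0.001, -0.0]]
force: [-0.1, 0.4, 0.4]
width: 30.1
t: 8.08
ee_pos: [599.0, 85.6, 32.6]
tool_rot: [[-0.0, 1.0, 0.01], [0.0, 0.01, -1.0], [-1.0, -0.0, -0.0]]
force: [-1.6, 3.1, 2.5]
width: 29.8
```

```bash
python3 -m jog '[[[0.0002,-0.006,0,0,0,0.002,0.03],[0.0002,-0.006,0,0,0,0.002,0.03],[0.0001,-0.006,0,0,0,0,0.03],[0.0001,-0.006,0,0,0,0,0.03],[0.0001,-0.006,0,0,0,0,0.03],[0.0001,-0.006,0,0,0,0,0.03]]]'
python3 - <<'E'
from h import *
c=read_camera('top')
cv2.imwrite('pics/t4.png',cv2.resize(c['img'][170:250,255:415,::-1],(800,400),interpolation=cv2.INTER_CUBIC))
E
```

```text
t: 8.58
ee_pos: [599.6, 50.3, 32.5]
tool_rot: [[-0.001, 1.0, 0.014], [0.0, 0.014, -1.0], [-1.0, -0.001, -0.0]]
force: [-1.9, 4.7, 2.3]
width: 30.0
```

View pics/t4.png

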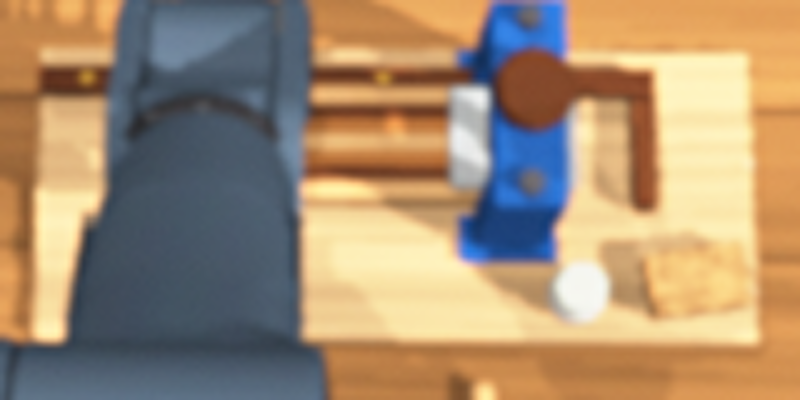

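The billet is going in under the platen, still flush with the fence. I'll keep pushing.

```bash
python3 -m jog '[[[0.0001,-0.008,0,0,0,0,0.03],[0.0001,-0.009,0,0,0,0,0.03],[0.0001,-0.009,0,0,0,0,0.03],[0.0001,-0.009,0,0,0,0,0.03],[0.0001,-0.009,0,0,0,0,0.03],[0.0001,-0.008,0,0,0,0,0.03]]]'
python3 -m jog '[[[0.0001,-0.008,0,0,0,0,0.03],[0.0001,-0.008,0,0,0,0,0.03],[0.0001,-0.008,0,0,0,0,0.03],[0.0001,-0.006,0,0,0,0,0.03],[0.0001,-0.006,0,0,0,0,0.03],[0.0001,-0.004,0,0,0,0,0.03],[0.0001,-0.004,0,0,0,0,0.03],[0,-0.002,0,0,0,0,0.03],[0,0,0,0,0,0,0.03]]]'
```

```text
t: 9.13
ee_pos: [600.6, -2.7, 32.6]
tool_rot: [[0.0, 1.0, 0.014], [-0.0, 0.014, -1.0], [-1.0, 0.0, 0.0]]
force: [0.2, 1.7, -1.0]
width: 30.3
t: 9.88
ee_pos: [601.3, -47.8, 32.7]
tool_rot: [[0.0, 1.0, 0.014], [-0.0, 0.014, -1.0], [-1.0, 0.0, 0.0]]
force: [-0.4, -0.3, -0.3]
width: 30.0
```

```bash
python3 -m jog '[[[0,-0.003,0,0,0,0,0.03],[0,-0.003,0,0,0,0,0.03],[0,-0.002,0,0,0,0,0.03]]]'
python3 -m jog '[[[0,-0.002,0,0,0,0,0.03],[0,-0.002,0,0,0,0,0.03]]]'
```

```text
t: 10.13
ee_pos: [601.3, -55.5, 32.7]
tool_rot: [[0.0, 1.0, 0.014], [0.0, 0.014, -1.0], [-1.0, 0.0, -0.0]]
force: [0.6, 2.8, 0.6]
width: 30.2
t: 10.3
ee_pos: [601.3, -59.5, 32.7]
tool_rot: [[0.0, 1.0, 0.014], [0.0, 0.014, -1.0], [-1.0, 0.0, -0.0]]
force: [-0.8, 2.7, 1.9]
width: 29.8
```

```bash
for i in 1; do python3 -m jog '[[[0,-0.002,0,0,0,0,0.03],[0,-0.002,0,0,0,0,0.03],[0,0,0,0,0,0,0.03]]]'; done
python3 -m jog '[[[0,-0.002,0,0,0,0,0.03],[0,0,0,0,0,0,0.03]]]'
python3 -m jog '[[[0,-0.002,0,0,0,0,0.03],[0,0,0,0,0,0,0.03]]]'
```

```text
t: 10.55
ee_pos: [601.3, -63.8, 32.7]
tool_rot: [[0.0, 1.0, 0.014], [-0.0, 0.014, -1.0], [-1.0, 0.0, 0.0]]
force: [0.2, -0.5, 0.2]
width: 30.2
t: 10.72
ee_pos: [601.2, -64.9, 32.7]
tool_rot: [[-0.0, 1.0, 0.014], [0.001, 0.014, -1.0], [-1.0, -0.0, -0.001]]
force: [-0.5, 6.6, 2.1]
width: 30.0
t: 10.88
ee_pos: [601.1, -65.0, 32.7]
tool_rot: [[-0.0, 1.0, 0.014], [0.004, 0.014, -1.0], [-1.0, -0.0, -0.004]]
force: [0.1, 19.1, 2.6]
width: 29.6
```

```bash
python3 -m jog '[[[0,0.01,0,0,0,0,0.03],[0,0.025,0,0,0,0,0.03],[0,0.03,0.02,0,0,0,0.0],[0,0.03,0.03,0,0,0,0.0],[0,0.02,0.035,0,0,0,0.0],[0,0.01,0.035,0,0,0,0.0],[0,0,0.035,0,0,0,0.0],[0,0,0.035,0,0,0,0.0],[0,0,0.035,0,0,0,0.0],[0,0,0.035,0,0,0,0.0],[0,0,0.02,0,0,0,0.0],[0,0,0,0,0,0,0.0]]]'
python3 - <<'E'
from h import *
c=read_camera('top');d=read_camera('scene')
a=cv2.resize(c['img'][170:250,255:415,::-1],(600,300),interpolation=cv2.INTER_CUBIC)
b=cv2.resize(d['img'][170:320,200:400,::-1],(400,300),interpolation=cv2.INTER_CUBIC)
cv2.imwrite('pics/t5.png',np.vstack([a,np.hstack([b,np.zeros((300,200,3),np.uint8)])]))
E
```

```text
t: 11.88
ee_pos: [602.6, 56.9, 317.1]
tool_rot: [[0.008, 1.0, 0.014], [-0.0, 0.014, -1.0], [-1.0, 0.008, 0.001]]
force: [0.0, 0.4, 1.0]
width: 0.6
```

View pics/t5.png

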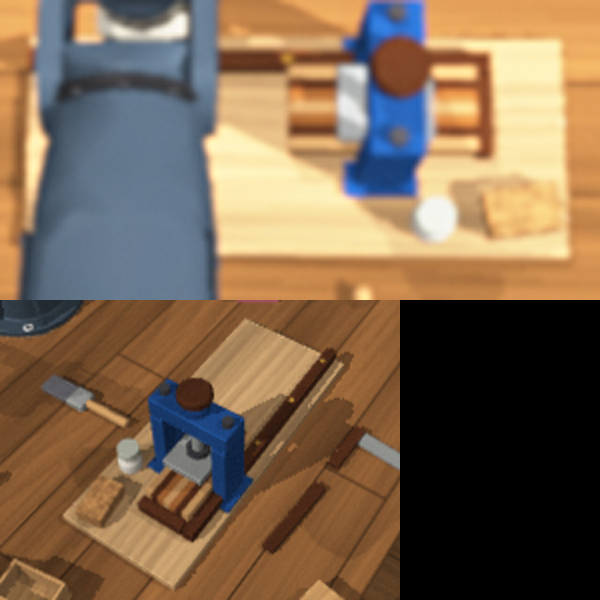

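The billet's leading end meets the end stop (u≈478) and it lies along the fence; jar and cork block haven't moved. Next I go over the cap.

```bash
python3 -m jog '[[[0,-0.03,0,0,0,0,0],[0,-0.03,0,0,0,0,0],[0,-0.03,0,0,0,0,0],[0,-0.03,0,0,0,0,0],[0,-0.03,0,0,0,0,0],[0,-0.03,0,0,0,0,0],[0,-0.03,0,0,0,0,0],[0,-0.021,0,0,0,0,0],[0,0,-0.02,0,0,0,0],[0,0,-0.012,0,0,0,0],[0,0,0,0,0,0,0]]]'
python3 -m jog '[[[0,0,-0.005,0,0,0,0],[0,0,-0.005,0,0,0,0],[0,0,-0.005,0,0,0,0],[0,0,-0.005,0,0,0,0],[0,0,-0.005,0,0,0,0]]]'
```

```text
t: 12.9
ee_pos: [599.6, -173.4, 275.5]
tool_rot: [[-0.007, 1.0, 0.014], [0.002, 0.014, -1.0], [-1.0, -0.007, -0.003]]
force: [-0.4, 0.8, -0.0]
width: 0.3
t: 13.32
ee_pos: [601.3, -173.7, 254.9]
tool_rot: [[0.0, 1.0, 0.014], [-0.0, 0.014, -1.0], [-1.0, 0.0, 0.0]]
force: [0.5, 0.3, -0.4]
width: 0.3
```

```bash
python3 -m jog '[[[0,0,-0.003,0,0,0,0],[0,0,-0.003,0,0,0,0]]]'; python3 - <<'E'
from h import *
d=read_camera('scene')
cv2.imwrite('pics/s6.png',cv2.resize(d['img'][150:300,220:380,::-1],(640,600),interpolation=cv2.INTER_CUBIC))
E
```

```text
t: 13.48
ee_pos: [601.2, -173.7, 249.3]
tool_rot: [[0.0, 1.0, 0.014], [0.0, 0.014, -1.0], [-1.0, 0.0, -0.0]]
force: [-2.5, 1.2, 5.6]
width: 0.5
```

View pics/s6.png

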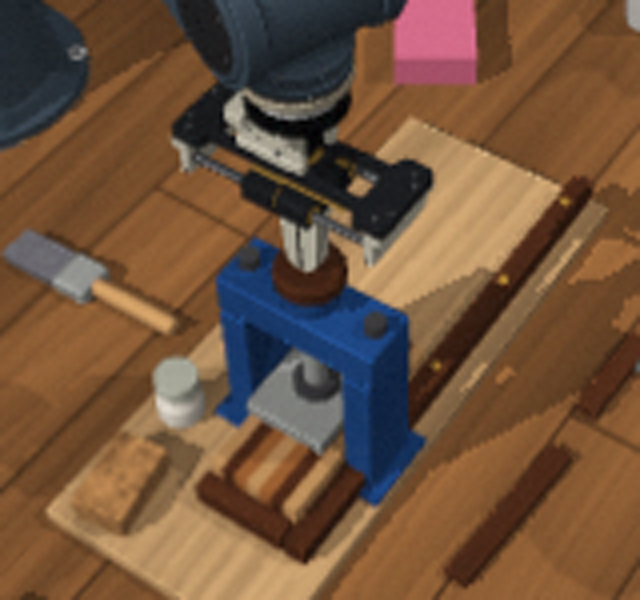

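The fingers are centred on the cap and the platen is coming down, now about halfway; the billet is still at the stop. I expect contact at z≈235.

```bash
python3 -m jog '[[[0,0,-0.004,0,0,0,0],[0,0,-0.004,0,0,0,0],[0,0,-0.002,0,0,0,0],[0,0,0,0,0,0,0]]]'
python3 -m jog '[[[0,0,-0.002,0,0,0,0],[0,0,-0.001,0,0,0,0],[0,0,0,0,0,0,0]]]'
python3 -m jog '[[[0,0,-0.001,0,0,0,0],[0,0,-0.001,0,0,0,0]]]'
```

```text
t: 13.87
ee_pos: [601.3, -173.9, 239.0]
tool_rot: [[0.0, 1.0, 0.014], [0.0, 0.014, -1.0], [-1.0, 0.0, -0.0]]
force: [0.3, -0.2, -0.1]
width: 0.6
t: 14.12
ee_pos: [601.3, -173.9, 236.2]
tool_rot: [[0.0, 1.0, 0.014], [-0.0, 0.014, -1.0], [-1.0, 0.0, 0.0]]
force: [-0.1, 1.3, 2.6]
width: 0.2
t: 14.28
ee_pos: [601.4, -173.9, 235.2]
tool_rot: [[0.001, 1.0, 0.014], [-0.0, 0.014, -1.0], [-1.0, 0.001, 0.0]]
force: [-6.2, 3.5, 19.5]
width: 0.7
```

```bash
python3 -m jog '[[[0,0,-0.001,0,0,0,0],[0,0,0,0,0,0,0]]]'
```

```text
t: 14.45
ee_pos: [601.4, -173.9, 235.3]
tool_rot: [[0.002, 1.0, 0.014], [-0.001, 0.014, -1.0], [-1.0, 0.002, 0.001]]
force: [-7.3, 4.0, 18.9]
width: 0.4
```

The tool stopped at 235.3 with about 19 N, so the platen is seated. I'll retreat and check.

```bash
python3 -m jog '[[[0,0,0.005,0,0,0,0],[0,0,0.02,0,0,0,0],[0,0,0.03,0,0,0,0],[0,0,0.03,0,0,0,0],[-0.01,0.03,0.01,0,0,0,0],[-0.01,0.03,0,0,0,0,0],[-0.01,0.03,0,0,0,0,0],[-0.01,0.03,0,0,0,0,0],[-0.01,0.03,0,0,0,0,0],[-0.01,0.03,0,0,0,0,0],[0,0,0,0,0,0,0],[0,0,0,0,0,0,0]]]'; python3 - <<'E'
from h import *
d=read_camera('scene');c=read_camera('top')
a=cv2.resize(d['img'][150:300,220:380,::-1],(480,450),interpolation=cv2.INTER_CUBIC)
b=cv2.resize(c['img'][160:250,330:394,::-1],(320,450),interpolation=cv2.INTER_CUBIC)
cv2.imwrite('pics/s7.png',np.hstack([a,b]))
E
```

```text
t: 15.45
ee_pos: [541.0, 7.0, 328.1]
tool_rot: [[0.0, 1.0, 0.016], [-0.0, 0.016, -1.0], [-1.0, 0.0, 0.0]]
force: [-0.3, -0.4, -0.1]
width: 0.9
```

View pics/s7.png

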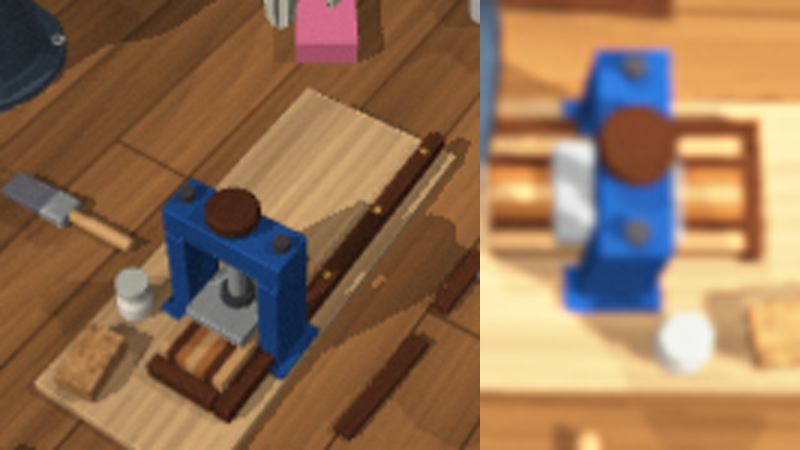

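The platen looks to be on the billet. I'll measure the cap height numerically from the scene image.

```bash
python3 - <<'E'
from h import *
import pickle
c0=pickle.load(open('c0.pkl','rb'))['scene'];d=read_camera('scene')
th=np.linspace(0,6.283,40)
def topmask(c,z):
    P=np.c_[600+30*np.cos(th),-174.5+30*np.sin(th),np.full(40,z)]
    return proj(c,P)
def sil(c):
    im=c['img'].astype(int);m=(im[...,0]>im[...,2]+15)&(im[...,0]<130)
    x0,y0,=270,195
    sub=np.zeros(m.shape,np.uint8);sub[195:245,270:325]=m[195:245,270:325]
    n,l,st,ce=cv2.connectedComponentsWithStats(sub)
    k=1+np.argmax(st[1:,4]);return st[k],ce[k].round(1)
for n,c in(('start',c0),('now',d)):
    print(n,sil(c))
for z in(270,250,240,235,230):
    q=topmask(d,z);print(z,'left,top,right,bot',q.min(0).round(1),q.max(0).round(1))
E
```

```text
start (array([270, 195,  54,  40, 638], dtype=int32), array([294.7, 211.2]))
now (array([270, 195,  38,  40, 521], dtype=int32), array([291.5, 214.1]))
270 left,top,right,bot [285.7 202.8] [305.1 217.5]
250 left,top,right,bot [286.1 207. ] [305.3 221.7]
240 left,top,right,bot [286.3 209.1] [305.3 223.7]
235 left,top,right,bot [286.4 210.1] [305.4 224.7]
230 left,top,right,bot [286.5 211.1] [305.4 225.7]
```

```bash
python3 - <<'E'
from h import *
import pickle
c0=pickle.load(open('c0.pkl','rb'))['scene'];d=read_camera('scene')
def prof(c): return [int(v) for v in c['img'][198:232,297,2]]
print(prof(c0));print(prof(d))
a=cv2.resize(c0['img'][190:270,265:345,::-1],(400,400),interpolation=cv2.INTER_CUBIC)
b=cv2.resize(d['img'][190:270,265:345,::-1],(400,400),interpolation=cv2.INTER_CUBIC)
cv2.imwrite('pics/cmp.png',np.hstack([a,b]))
E
```

```text
[45, 42, 42, 44, 47, 44, 46, 49, 81, 95, 86, 24, 21, 23, 22, 23, 24, 20, 23, 23, 23, 22, 22, 23, 20, 18, 20, 45, 103, 98, 91, 95, 118, 135]
[45, 43, 42, 46, 45, 44, 44, 50, 84, 96, 97, 96, 92, 87, 65, 25, 22, 22, 20, 22, 23, 23, 20, 20, 20, 22, 22, 25, 22, 20, 25, 64, 110, 137]
```

View pics/cmp.png

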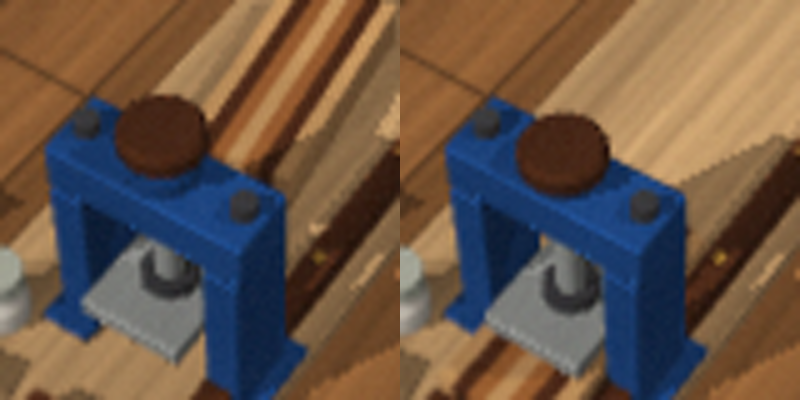

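The cap has moved about 3.8 px, which is about 18–20 mm. That fits a ram that began about 14 mm down: the first push force only came near z≈255. The tool then stopped hard at z = 235.3, which puts the platen underside at 58 mm, the height of the billet's top. So ram ≈ 0.035, and I'm handing in.

```bash
python3 -c "
from workcell import *
print(hand_in())"
```

```text
the job is handed in; nothing more can be done
None
```

The billet is home against the end stop with the platen down on it, and the job is handed in at about 15.5 s; no verdict was reported. Nothing was gripped or lifted. I squared the billet to the fence from the side with the spread fingers, slid it through the gap from behind, then pushed the cap down with the fingers shut.

**Last checks:**
- **Fence:** the side push stopped hard at 18 N, and the top view showed the billet flush and parallel with the fence.
- **End stop:** the push from behind stopped hard at 19 N, about 3 mm short of the camera estimate. That is within the measuring error, and the pictures show the leading end at the stop.
- **Platen:** the tool stopped at z = 235.3 mm under about 19 N. That puts the platen underside at 58 mm, level with the billet's top, so the ram should be near 0.035.
- **Bystanders:** the jar, cork block, brush and strip looked unmoved. I did not check the box, mallet, try square or tin again, but I never worked near them.

**One disagreement:** the cap moved only about 18–20 mm in the images, not the 35 mm expected from a fully raised ram. The pushing force also first appeared only between z = 255 and 249 mm, not at 270. I took this to mean the ram started about 14 mm down, which fits the final height, but I could not read the ram joint to confirm it.

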